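Strip an empty solder reel off its stand

TASK

The solder on the green reel is used up: take its stand apart in order. First lift the orange cap off the green reel's spindle and set it down upright in the grey tray, with the reel still on its stand; then lift the green reel off the spindle and stand it upright beside the cap in the tray. Set both down gently rather than dropping them, and leave the full blue reel where it is.

Things in the scene. Friction and masses are not known exactly. Their poses are not given: they have to be found in the camera images.
- green_cap: Orange cap on top of the green reel (the blue reel wears a twin: not that one). Upright cylinder 32 mm across, 36 mm tall, closed on top; in its underside a hole 18 mm wide, 24 mm deep. It rests loosely on the reel's top face, over the 20 mm of 10 mm spindle that stick out there: off after 20 mm straight up. 30 g. Origin: centre of its underside; z up.
- green_reel: Empty green reel, upright and loose on the spindle of a fixed stand. 50 mm tall, two flanges 56 mm across and 6 mm thick (0-6 and 44-50 mm up), bare hub 26 mm, bore 16 mm. Spindle 10 mm thick, tip 70 mm above the reel's underside: off after 70 mm straight up; grip the top flange's rim from above. Stand's base: 80 mm round, 12 mm thick. 45 g. Origin: centre of its underside; z up.
- blue_reel: Bystander: a full reel, same size but blue, wound with silvery solder to 48 mm, on a stand of the same kind with its own orange cap. The two stands' axes are 110 mm or more apart. To be left where it is. Origin: centre of its underside; z up.
- tray: Shallow grey tray, empty, fixed left or right of the stands: 260 mm (its x) by 150 mm (its y) outside, 25 mm high, walls and floor 5 mm thick. Origin: centre of its underside, 5 mm below its inner floor; z up. On the other side of the stands is a soldering iron in a coil holder, about 190 mm high.
There are look-alikes about, which are no part of the job. There is more than one size of the green_reel; the job needs the smaller.

How it is judged:
By the outcome, as a careful person would: the job done as asked, in the order asked, and still so for the second after the job is handed in, with the robot touching nothing.
It also fails if it takes over 64 s, if anything falls off the work surface, if the arm or the gripper's body presses on something with over 40 N, if the wrist force passes 120 N, or if a joint passes its speed limit or range.

ROBOT

A 7-joint arm with a two-finger parallel gripper is mounted at the origin on the work surface. World frame = base frame: x ahead of the robot, y to its left, z up, the work surface at z = 0. Lengths are in m, angles in rad, forces in N, time in s.
With the tool pointing down it reaches from about 0.425 to 0.95 m from the base axis. Payload 4.7 kg.
Tool frame: the origin (TCP) lies between the finger pads; the fingertips stand 25 mm ahead of it and the grasp point (between the pads) lies 6 mm ahead of it; x points along the fingers, z is the direction in which the jaws open and shut, and the axes are right-handed (so a half turn about x gives the same grasp; the last joint's range is limited). The gripper opens to 85 mm and grips with 20 to 120 N. Pads are 22 mm wide; open, the fingers measure 114 mm over their backs; the gripper's body (76 mm by 85 mm) begins 54 mm behind the grasp point. The pads swing forward as they close: fully open they stand 13 mm farther back than shut.
Start: joints at [-1.248, 0.469, -0.049, 1.532, 0.024, 1.141, -0.082], TCP at [0.233, 0.634, 0.225] pointing down, gripper open.
Joint ranges: [-2.59, 2.59], [-0.33, 1.99], [-1.39, 1.29], [0.1, 2.45], [-1.04, 4.18], [0.21, 1.99], [-2.66, 2.66]. Speed limits (rad/s): [2.57, 2.57, 3.14, 3.14, 3.14, 3.14, 3.14].

INTERFACE

Orientations are given as a 3x3 rotation matrix whose columns are the frame's x, y, z axes.
In Python, from rig import * gives the robot as it stands. Calls block until the motion is done:
- movep(position, orientation): joint-space move of the TCP to a pose.
- move_l(position, attitude=None, feed=0.15, until_force=None): straight line of the TCP; attitude=None keeps the orientation; feed is the mean speed in m/s. With until_force (N) it stops when the force on the tool has changed by that much, and returns True; else False.
- move_joints(angles): joint-space move.
- command_gripper(opening, newtons=None): finger opening in m; newtons is the grip in N (None keeps the last); returns when the fingers have stopped.
- sleep(seconds).
- inverse_kinematics(position, orientation): joint angles nearest the present ones, or None.
- sense(): the state.
- camera(name): name is "side" or "top" or "wrist"; returns (picture, depth): 384x512x3 uint8, red, green, blue; 384x512 float32, m along the optical axis (not along the pixel's ray), 0 where there is no reading.
- camera_params(name): a dict with "K" (3x3 intrinsics, pixels), "position" and "rotation" of the camera in the world; the wrist camera has in their place "tool_from_camera" (4x4, takes a point from camera to tool coordinates, whose origin is the TCP and whose axes are the tool frame's). Camera axes: x right, y down, z forward; pixel columns grow to the right and rows downward; lengths in m; the calibration is good to about 2 mm. A picture is of the moment at which its call begins: read the wrist's pose just before it. camera_params takes no time and is no camera call.
A pose or a line that the arm cannot do raises Unreachable and nothing moves.
- finish_job(): hands the job in, once; it reports no verdict.
The state is a dict: "time_s": time; "joint_pos": joint angles; "qd": joint speeds; "joint_efforts": joint torques, N m; "position": TCP position; "tcp_rot": TCP orientation; "wrist_force": force on the tool from outside, world axes, zero at the start; "ft_torque": the same for the moment, N m; "finger_gap": finger opening in m.
Only numpy, scipy, OpenCV 4.12 (cv2) and the standard library are available. Lean on these libraries where they do the work, as an engineer would, in place of code of your own. Each camera call takes 0.05 s, during which the arm holds its last target.

## Working session

There is one attempt and no reset: what is moved stays moved. The work goes in short steps, each a Python script; the robot and the scene stay as the last script left them, time stands still between calls to the robot, and variables do not carry over. Pictures are saved under pics/ and viewed, and the job is handed in when it is done.

```bash
ls; mkdir -p pics
python3 - <<'E'
from rig import *
import numpy as np, cv2
s=sense();print(s['time_s'],s['position'],s['tcp_rot'],s['finger_gap'])
for n in ['top','side','wrist']:
    p=camera_params(n);print(n,p)
    im,d=camera(n);cv2.imwrite(f'pics/{n}0.png',im[:,:,::-1]);np.savez(f'{n}0.npz',im=im,d=d)
E
```

```text
pics
0.0 [0.2323453  0.63310584 0.22367486] [[-6.03232518e-04 -9.38787542e-01  3.44496136e-01]
 [-1.85214787e-03  3.44496656e-01  9.38785717e-01]
 [-9.99998103e-01 -7.17517122e-05 -1.94658493e-03]] 0.08504137856144499
top {'K': array([[380.88485572,   0.        , 252.85789317],
       [  0.        , 380.88485572, 195.98034882],
       [  0.        ,   0.        ,   1.        ]]), 'position': array([ 0.21454684, -0.00458778,  1.21486401]), 'rotation': array([[ 0.01652724, -0.9872241 ,  0.15847849],
       [-0.99975791, -0.01861914, -0.01172413],
       [ 0.01452508, -0.15824635, -0.98729282]])}
side {'K': array([[401.18332946,   0.        , 252.52555911],
       [  0.        , 401.18332946, 193.7323448 ],
       [  0.        ,   0.        ,   1.        ]]), 'position': array([ 0.2508211 , -0.59553949,  0.85418778]), 'rotation': array([[ 0.9767544 , -0.16203864,  0.14033649],
       [-0.21398897, -0.77563766,  0.59379705],
       [ 0.01263221, -0.61002434, -0.79228198]])}
wrist {'K': array([[308.98388828,   0.        , 256.82522962],
       [  0.        , 308.98388828, 192.56480816],
       [  0.        ,   0.        ,   1.        ]]), 'tool_from_camera': array([[-3.51887444e-04, -2.76864585e-01,  9.60908881e-01,
        -1.49502868e-01],
       [ 5.28763951e-04, -9.60908858e-01, -2.76864385e-01,
         6.84596225e-02],
       [ 9.99999798e-01,  4.10668876e-04,  4.84527774e-04,
         3.93268139e-05],
       [ 0.00000000e+00,  0.00000000e+00,  0.00000000e+00,
         1.00000000e+00]])}
```

View pics/top0.png

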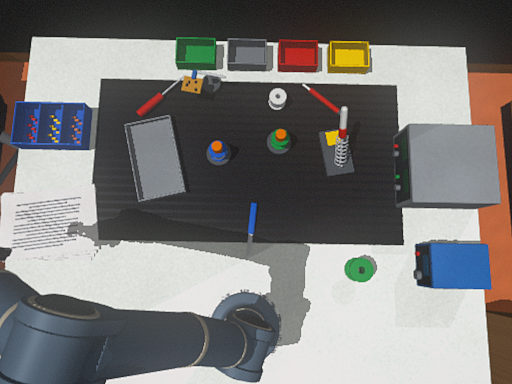

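View pics/side0.png

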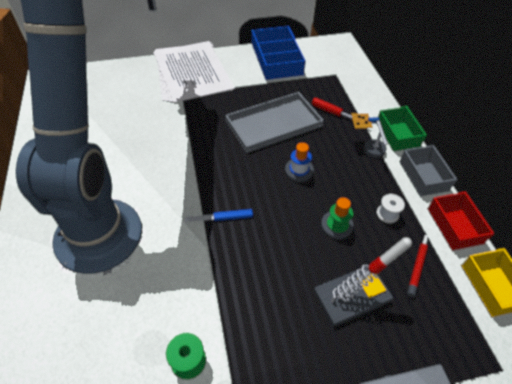

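The green-reel candidates in the top view are the capped one on the stand at (279,138), also at side (341,215), and a larger loose one without a cap at (360,268). The blue reel with the twin cap is at (217,150). The white spool is at (278,98) and the green bin at (196,53). My choice is the capped green reel at (279,138). I'll measure it and check it in a close crop.

```bash
cat > h.py <<'E'
import numpy as np, cv2
from rig import *
def pose(n):
    p=camera_params(n)
    if n!='wrist': return p['K'],p['position'],p['rotation']
    s=sense();R=np.array(s['tcp_rot']);T=p['tool_from_camera']
    return p['K'],np.array(s['position'])+R@T[:3,3],R@T[:3,:3]
def ray(P,uv,z):
    K,c,R=P; d=R@np.linalg.solve(K,[uv[0],uv[1],1.]); return c+d*(z-c[2])/d[2]
def cloud(P,dep):
    K,c,R=P; v,u=np.mgrid[:384,:512]
    q=np.stack([(u-K[0,2])/K[0,0]*dep,(v-K[1,2])/K[1,1]*dep,dep],-1); return q@R.T+c
def hsv(im): return cv2.cvtColor(im,cv2.COLOR_RGB2HSV)
ORANGE=((5,180,120),(16,255,255)); GREEN=((45,120,40),(80,255,255)); 
def blobs(m,a=25):
    n,l,st,ce=cv2.connectedComponentsWithStats(m.astype(np.uint8)); return [(l==i,st[i],ce[i]) for i in range(1,n) if st[i][4]>=a]
E
python3 - <<'E'
from h import *
for n in ['top','side']:
    z=np.load(n+'0.npz');im,d=z['im'],z['d'];P=pose(n);C=cloud(P,d);H=hsv(im)
    for nm,r in [('or',ORANGE),('gr',GREEN)]:
        for m,st,ce in blobs(cv2.inRange(H,*r)>0):
            c=C[m&(d>0)]
            if len(c)==0: print(n,nm,st,'nod');continue
            zt=np.percentile(c[:,2],95)
            top=c[c[:,2]>zt-.006]
            print(n,nm,st,np.round(ce,1),'ztop %.3f'%zt,np.round(np.median(top,0),4), np.round((top.min(0)+top.max(0))/2,4),np.round(np.ptp(top,axis=0),3))
    if n=='top':
        # tray grey
        m=(C[...,2]>.015)&(C[...,2]<.045)&(d>0); m[:, :100]=0;m[:,200:]=0;m[:95]=0;m[215:]=0
        for b,st,ce in blobs(m,60):
            q=C[b][:,:2].astype(np.float32); r=cv2.minAreaRect(q);print('tray',st,r,np.median(C[b][:,2]))
            print(cv2.boxPoints(r))
        m=(C[...,2]<.015);print('floor z',np.median(C[140:180,145:165,2]),'table',np.median(C[180:200,300:380,2]))
t=np.load('top0.npz')['im'][90:190,190:390];s=np.load('side0.npz')['im'][130:300,270:430]
a=cv2.resize(t,None,fx=3,fy=3,interpolation=2);b=cv2.resize(s,(282,300),interpolation=2)
cv2.imwrite('pics/crop.png',np.hstack([cv2.resize(a,(500,250)),cv2.resize(b,(235,250))])[:,:,::-1])
E
```

```text
top or [276 129  10  12  87] [280.3 133.9] ztop 0.106 [ 0.587  -0.0972  0.1029] [ 0.5869 -0.0987  0.1049] [0.028 0.028 0.009]
top or [212 141  10  11  78] [216.6 146. ] ztop 0.106 [0.5441 0.0955 0.1033] [0.5453 0.0944 0.1042] [0.028 0.028 0.008]
top gr [176  37  40  27 691] [198.4  51.5] ztop 0.053 [0.8763 0.1683 0.0506] [0.8858 0.1807 0.0517] [0.093 0.129 0.009]
top gr [271 129  18  21 171] [278.8 141.5] ztop 0.070 [ 0.5779 -0.0942  0.0671] [ 0.5882 -0.1002  0.0801] [0.052 0.051 0.032]
top gr [345 258  29  24 504] [358.7 269.3] ztop 0.069 [ 0.1825 -0.3408  0.0662] [ 0.1836 -0.342   0.068 ] [0.067 0.07  0.009]
tray [136  95  27  21 224] ((0.7062118053436279, 0.32807657122612), (0.028309429064393044, 0.0976310521364212), 45.79327392578125) 0.027956139241353428
[[0.6613501  0.35196665]
 [0.73133487 0.2838935 ]
 [0.75107354 0.3041865 ]
 [0.68108875 0.37225965]]
tray [124 114  62  88 615] ((0.5266884565353394, 0.3009885549545288), (0.2614891529083252, 0.151998370885849), 13.813701629638672) 0.02791063576736108
[[0.3815794  0.34357232]
 [0.41787136 0.19597016]
 [0.6717975  0.2584048 ]
 [0.63550556 0.40600693]]
floor z 0.010192891168455565 table 0.005038000136055487
side or [296 142  13  11 108] [302.  146.9] ztop 0.103 [0.5443 0.0923 0.1011] [0.5441 0.0941 0.1008] [0.029 0.029 0.007]
side or [336 197  15  13 140] [343.1 202.9] ztop 0.103 [ 0.5853 -0.1004  0.1012] [ 0.586  -0.1001  0.1011] [0.03  0.031 0.007]
side gr [ 380  105   47   45 1430] [402.1 127.9] ztop 0.049 [0.8894 0.1596 0.0479] [0.8837 0.1789 0.0484] [0.093 0.134 0.01 ]
side gr [327 203  27  30 431] [338.6 220. ] ztop 0.067 [ 0.5789 -0.1129  0.0653] [ 0.5872 -0.1024  0.0651] [0.055 0.053 0.008]
side gr [ 167  334   38   45 1333] [185.8 355.5] ztop 0.067 [ 0.1828 -0.35    0.065 ] [ 0.1832 -0.3477  0.0654] [0.068 0.069 0.008]
```

View pics/crop.png

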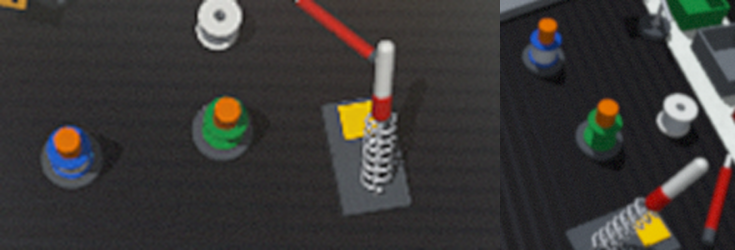

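The crop confirms it: the small reel with an orange cap on its stand, with the axis near (0.587,-0.100). The tray's centre is near (0.527,0.301), turned 13.8°. Next I'll go above the green stand and refine with the wrist camera.

```bash
cat >> h.py <<'E'
DOWN=np.array([[0,-1,0],[0,0,1],[-1,0,0.]])
def rotd(a): # yaw
    c,s=np.cos(a),np.sin(a); return np.array([[c,-s,0],[s,c,0],[0,0,1]])@DOWN
E
python3 - <<'E'
from h import *
s=sense();print(s['time_s'])
q=inverse_kinematics([.45,.25,.28],DOWN);print(q)
movep([.45,.25,.28],DOWN)
P=pose('wrist');im,d=camera('wrist');np.savez('w_tray.npz',im=im,d=d,c=P[1],R=P[2]);cv2.imwrite('pics/w_tray.png',im[:,:,::-1])
print(sense()['time_s'])
movep([.56,-.10,.25],DOWN)
P=pose('wrist');im,d=camera('wrist');np.savez('w_g.npz',im=im,d=d,c=P[1],R=P[2]);cv2.imwrite('pics/w_g.png',im[:,:,::-1])
s=sense();print(s['time_s'],s['position'],s['joint_pos'])
C=cloud(P,d);H=hsv(im)
for nm,r in [('or',ORANGE),('gr',GREEN)]:
    for m,st,ce in blobs(cv2.inRange(H,*r)>0,100):
        c=C[m&(d>0)]; zt=np.percentile(c[:,2],98); mt=m&(C[...,2]>zt-.006)&(d>0); top=C[mt]
        ct=np.array([ce2 for ce2 in np.argwhere(mt)])[:,::-1]
        (u,v),rad=cv2.minEnclosingCircle(ct.astype(np.float32))
        print(nm,st,'z',zt,np.round((top.min(0)+top.max(0))/2,4),np.round(np.ptp(top,axis=0),3),(u,v,rad),ray(P,(u,v),.098 if nm=='or' else .062))
E
```

```text
0.15
[-0.64730153  0.15695529  0.06631673  1.83958845 -0.01137219  1.14541262
  0.99369182]
1.8333
3.2583 [ 0.56033824 -0.09787107  0.24999891] [-0.17755104  0.27744156  0.34455843  1.77654286 -0.10470148  1.10542335
  1.77599503]
gr [231 163  47  50 555] z 0.06749326031412833 [ 0.5866 -0.1011  0.0659] [0.049 0.052 0.004] (253.87571716308594, 192.85934448242188, 23.882091522216797) [ 0.58939928 -0.10151281  0.062     ]
gr [420 363  39  21 558] z 0.05124503517883555 [0.7074 0.0577 0.1866] [0.277 0.208 0.275] (439.8689270019531, 373.956298828125, 16.901296615600586) [0.84681491 0.15340226 0.062     ]
```

View pics/w_g.png

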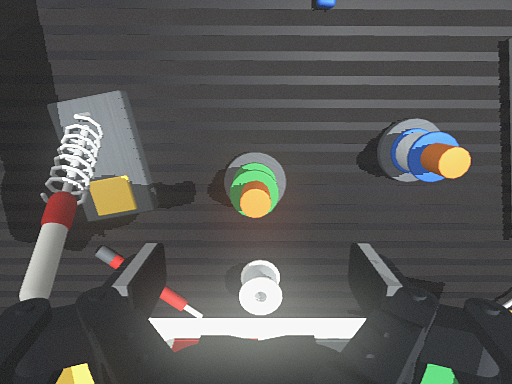

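View pics/w_tray.png

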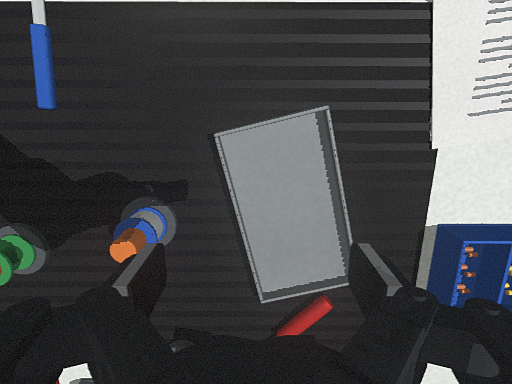

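In the wrist view the green reel's cap top is at about (256,202), the blue twin at (455,162) and the iron at the left edge. In the tray view the tray spans (215,107)–(352,302) and is empty. I'll refine the cap with a wider mask.

Run:
```python
from h import *
K=camera_params('wrist')['K']
z=np.load('w_g.npz');im,d=z['im'],z['d'];P=(K,z['c'],z['R']);C=cloud(P,d);H=hsv(im)
print(H[202,256],im[202,256])
for m,st,ce in blobs(cv2.inRange(H,(5,120,120),(22,255,255))>0,100):
    c=C[m&(d>0)]; zt=np.percentile(c[:,2],90); mt=m&(abs(C[...,2]-zt)<.004)&(d>0)
    (u,v),r=cv2.minEnclosingCircle(np.argwhere(mt)[:,::-1].astype(np.float32))
    q=C[mt];print(st,'z',zt,np.median(q,0),(q.min(0)+q.max(0))/2,np.ptp(q,axis=0),'circ',(u,v,r),ray(P,(u,v),zt))
print('mat z',np.median(C[60:120,250:350,2]),'base', np.median(C[158:170,262:280,2]))
g=(cv2.inRange(H,*GREEN)>0)&(abs(C[...,2]-.064)<.006);g[300:]=0
(u,v),r=cv2.minEnclosingCircle(np.argwhere(g)[:,::-1].astype(np.float32));zz=np.median(C[g][:,2]);print('reel top',zz,(u,v,r),ray(P,(u,v),zz), 2*r/K[0,0]*np.median(d[g]))
z=np.load('w_tray.npz');im,d=z['im'],z['d'];P=(K,z['c'],z['R']);C=cloud(P,d)
m=(C[...,2]>.016)&(C[...,2]<.04)&(d>0);m[:,:205]=0;m[:,365:]=0;m[:95]=0;m[310:]=0
for b,st,ce in blobs(m,60):
    r=cv2.minAreaRect(C[b][:,:2].astype(np.float32));print('tray',st,r)
print('floor',np.median(C[160:240,255:310,2]),'mat',np.median(C[60:95,220:320,2]))
```

```text
[ 20 145 247] [247 202 107]
[421 143  50  36 794] z 0.10250267779018891 [0.5529077  0.08862201 0.1018724 ] [0.54652923 0.09335419 0.10161542] [0.03162621 0.03178455 0.00619353] circ (452.47589111328125, 162.6325225830078, 17.805604934692383) [0.54645143 0.09217634 0.10250268]
[  90  176   47   40 1097] z 0.033173885051061135 [ 0.60030172 -0.27834228  0.03219219] [ 0.60207731 -0.27759133  0.03191334] [0.04951206 0.05393252 0.00545546] circ (113.0, 195.5, 26.177379608154297) [ 0.60166518 -0.27588947  0.03317389]
[240 181  31  37 903] z 0.10302401311626855 [ 0.58800357 -0.10106026  0.10218182] [ 0.58836443 -0.10004148  0.10211009] [0.03082599 0.03050131 0.00535463] circ (254.78659057617188, 202.2012176513672, 15.371941566467285) [ 0.58732463 -0.10027546  0.10302401]
mat z 0.00445774225944609 base 0.016396464161437946
reel top 0.06626600498389335 (253.8783721923828, 192.8783721923828, 23.890104293823242) [ 0.58818721 -0.10147735  0.066266  ] 0.052995764308001375
tray [ 213  105  139  198 2776] ((0.5260456800460815, 0.29785770177841187), (0.2600727677345276, 0.15017923712730408), 13.901494026184082)
tray [304 296  29  14 246] ((0.6752919554710388, 0.3442240357398987), (0.01849951595067978, 0.04331203177571297), 12.050728797912598)
floor 0.009290401990228764 mat 0.004430604035333741
```

All three cameras agree: the mat is about 4 mm up, the reel top at 0.066, the cap top at 0.102 and the axis at (0.587,-0.100). Now I'll grip the cap.

Run:
```python
from h import *
ax=np.array([.5872,-.1003])
movep([*ax,.17],DOWN)
hit=move_l([*ax,.0955],feed=.08,until_force=4)
print(hit,sense()['position'])
command_gripper(0.0,25)
s=sense();print(s['time_s'],s['finger_gap'],s['position'],s['wrist_force'])
move_l([*ax,.125],feed=.06)
print(sense()['finger_gap'])
move_l([*ax,.20],feed=.12)
im,d=camera('wrist');cv2.imwrite('pics/w_cap.png',im[:,:,::-1])
im,d=camera('side');cv2.imwrite('pics/s_cap.png',cv2.resize(im[60:300,230:450],None,fx=2.5,fy=2.5)[:,:,::-1])
s=sense();print(s['time_s'],s['finger_gap'],s['position'],s['wrist_force'])
```

```text
False [ 0.58769699 -0.10045028  0.09602106]
5.5417 -0.0002785399306559972 [ 0.58713747 -0.10043418  0.09553699] [0.44002117 0.38434288 2.79672656]
-3.7653761152452285e-05
7.0583 -8.68153797727496e-05 [ 0.58644878 -0.10012505  0.19884169] [-0.53270057 -0.37931646 -0.44965263]
```

View pics/s_cap.png

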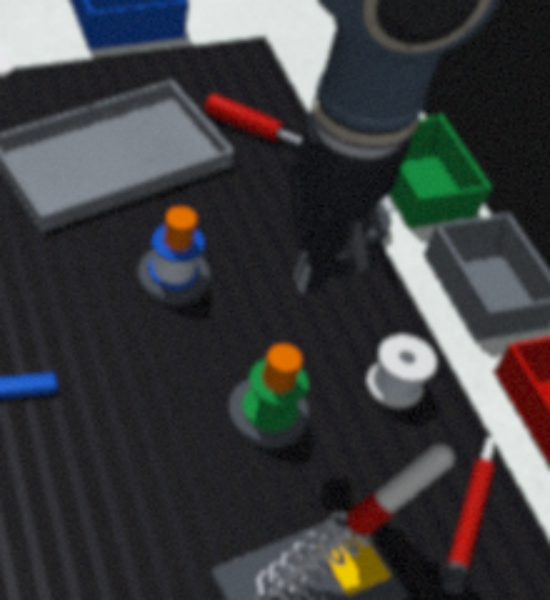

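View pics/w_cap.png

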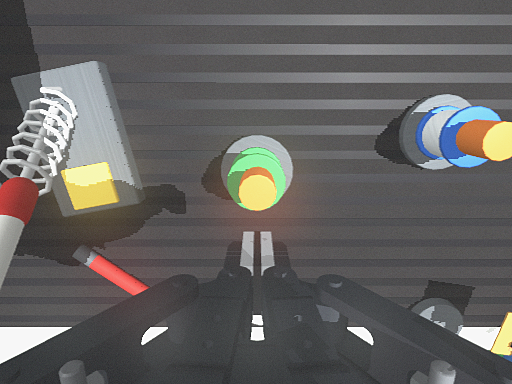

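The fingers closed fully (gap 0) and missed. The cap is still on the reel at (258,190) in the wrist view. I need to know where the fingertips really are relative to the reported TCP, so I'll measure them from depth.

Run:
```python
from h import *
s=sense();print(s['position'],s['tcp_rot'])
P=pose('wrist');im,d=camera('wrist');C=cloud(P,d);H=hsv(im)
K,c,R=P
for a in (0,.006,.025):
    q=R.T@(np.array(s['position'])+np.array(s['tcp_rot'])@[a,0,0]-c);print(a,'proj',(K@q)[:2]/q[2],q[2])
for v in (232,236,240,250,260,270,280):print(v,np.round(C[v,[246,250,264,268]],3).tolist())
for n in ('side','top'):
    P=pose(n);im,d=camera(n);C=cloud(P,d)
    m=(abs(C[...,0]-.587)<.08)&(abs(C[...,1]+.1)<.08)&(C[...,2]>.12)&(C[...,2]<.28)&(d>0)
    q=C[m];print(n,len(q));
    for lo in np.arange(.12,.28,.02):
        k=q[(q[:,2]>lo)&(q[:,2]<lo+.02)]
        if len(k):print(round(lo,2),len(k),k.min(0).round(3),k.max(0).round(3))
    for m,st,ce in blobs(cv2.inRange(hsv(im),*ORANGE)>0): print(n,st,np.median(C[m],0).round(4))
```

```text
[ 0.58644878 -0.10012505  0.19884169] [[-2.28744980e-03 -9.99997383e-01 -3.92782947e-05]
 [ 1.62297549e-04 -3.96496454e-05  9.99999986e-01]
 [-9.99997371e-01  2.28744340e-03  1.62387821e-04]]
0 proj [257.78838949 239.0431727 ] 0.16264778726783605
0.006 proj [257.75132994 234.40299295] 0.16841302824585214
0.025 proj [257.64907671 221.59999548] 0.18666962467623638
232 [[0.577, -0.106, 0.211], [0.577, -0.104, 0.211], [0.577, -0.097, 0.211], [0.577, -0.095, 0.211]]
236 [[0.577, -0.106, 0.216], [0.577, -0.104, 0.215], [0.577, -0.097, 0.215], [0.577, -0.095, 0.217]]
240 [[0.577, -0.106, 0.22], [0.577, -0.104, 0.22], [0.577, -0.097, 0.22], [0.577, -0.096, 0.22]]
250 [[0.578, -0.105, 0.229], [0.577, -0.104, 0.231], [0.577, -0.098, 0.23], [0.577, -0.096, 0.23]]
260 [[0.577, -0.105, 0.239], [0.578, -0.103, 0.238], [0.577, -0.098, 0.239], [0.577, -0.096, 0.24]]
270 [[0.576, -0.105, 0.248], [0.579, -0.103, 0.243], [0.576, -0.098, 0.249], [0.576, -0.097, 0.249]]
280 [[0.577, -0.104, 0.254], [0.578, -0.103, 0.252], [0.576, -0.098, 0.256], [0.576, -0.097, 0.255]]
side 386
0.2 40 [ 0.575 -0.114  0.204] [ 0.594 -0.092  0.22 ]
0.22 71 [ 0.575 -0.115  0.221] [ 0.593 -0.088  0.24 ]
0.24 102 [ 0.573 -0.134  0.24 ] [ 0.596 -0.064  0.26 ]
0.26 173 [ 0.568 -0.148  0.26 ] [ 0.599 -0.05   0.28 ]
side [296 142  13  11 109] [0.5437 0.093  0.1008]
side [337 197  14  13 142] [ 0.5864 -0.1013  0.1012]
top 0
top [212 141  10  11  77] [0.5437 0.0932 0.1023]
```

Both the side and wrist depths put the shut fingertips at about z 0.205, with the TCP reported at 0.199. So the tips sit about 6 mm *behind* the reported TCP, not 25 mm ahead as stated, and the fingers closed just over the cap's top. I'll measure the tip offset at the openings I need (shut, 32, 56 and 85 mm) and work from those numbers.

Run:
```python
from h import *
def tips():
    s=sense();z0=s['position'][2];o=[]
    for n in ('wrist','side'):
        P=pose(n);im,d=camera(n);C=cloud(P,d)
        m=(abs(C[...,0]-.587)<.03)&(abs(C[...,1]+.1)<.075)&(C[...,2]>.15)&(C[...,2]<.26)&(d>0)
        # keep only large-enough rows: 
        q=C[m]; zs=np.sort(q[:,2]); o+=[round(float(zs[5]-z0),4),round(float(np.percentile(q[q[:,2]<zs[5]+.015][:,0],5)),4),round(float(q[q[:,2]<zs[5]+.02][:,1].min()),3),round(float(q[q[:,2]<zs[5]+.02][:,1].max()),3)]
        if n=='wrist': cv2.imwrite('pics/tips_%d.png'%round(s['finger_gap']*1000),im[:,:,::-1])
    print(round(s['finger_gap'],4),o,s['time_s'])
tips()
for g in (.032,.056,.085):
    command_gripper(g);tips()
```

```text
-0.0003 [0.0103, 0.5772, -0.114, -0.087, 0.0107, 0.5753, -0.116, -0.092] 7.2083
0.0319 [0.0079, 0.5777, -0.13, -0.071, 0.0088, 0.5759, -0.131, -0.07] 7.7167
0.056 [0.0113, 0.5777, -0.143, -0.059, 0.0128, 0.5759, -0.143, -0.059] 8.175
0.0849 [0.0197, 0.5777, -0.157, -0.045, 0.0218, 0.5756, -0.157, -0.045] 8.675
```

```bash
ls pics; python3 -c "
import cv2,numpy as np
import glob
f=sorted(glob.glob('pics/tips_*'));cv2.imwrite('pics/tipsall.png',np.vstack([np.hstack([cv2.imread(x)[150:384:1,100:412] for x in f[:2]]),np.hstack([cv2.imread(x)[150:384,100:412] for x in f[2:4]])]))"
```

```text
crop.png
s_cap.png
side0.png
tips_0.png
tips_32.png
tips_56.png
tips_85.png
top0.png
w_cap.png
w_g.png
w_tray.png
wrist0.png
```

View pics/tipsall.png

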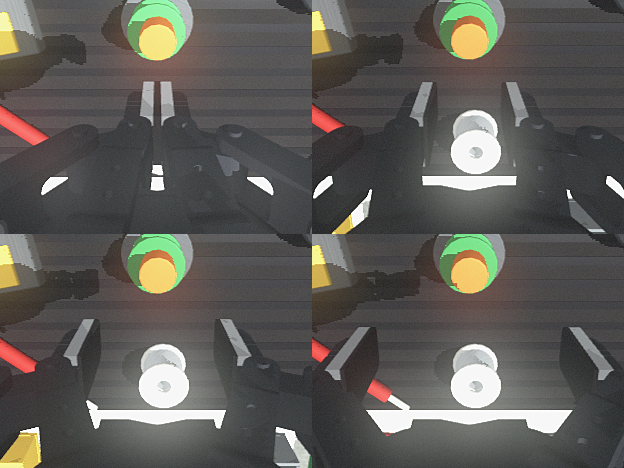

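Measured tip height above the reported TCP: +9 mm shut, +8 at 32, +11 at 56 and +20 at 85. The tool is therefore about 33 mm shorter than stated, while x and y agree. The cap is undisturbed, so I'll grasp again with this offset.

Run:
```python
from h import *
ax=np.array([.5872,-.1003])
hit=move_l([*ax,.0635],feed=.1,until_force=5)
print(hit,sense()['position'])
command_gripper(0.0,25)
s=sense();print(s['time_s'],s['finger_gap'],s['position'],s['wrist_force'])
if s['finger_gap']>.025:
    move_l([*ax,.10],feed=.06)
    move_l([*ax,.19],feed=.15)
im,d=camera('wrist');cv2.imwrite('pics/w_cap2.png',im[:,:,::-1])
im,d=camera('side');cv2.imwrite('pics/s_cap2.png',cv2.resize(im[60:300,230:450],None,fx=2.5,fy=2.5)[:,:,::-1])
s=sense();print(s['time_s'],s['finger_gap'],s['position'],s['wrist_force'])
```

```text
False [ 0.58772274 -0.10042639  0.06415537]
10.8333 0.03120750601300318 [ 0.58731347 -0.10015083  0.06370548] [-0.21710357  0.97555432  1.60285066]
12.4417 0.030764024523017193 [ 0.5862577  -0.10009835  0.18853761] [-0.59224849 -0.41048094 -0.89987399]
```

View pics/s_cap2.png

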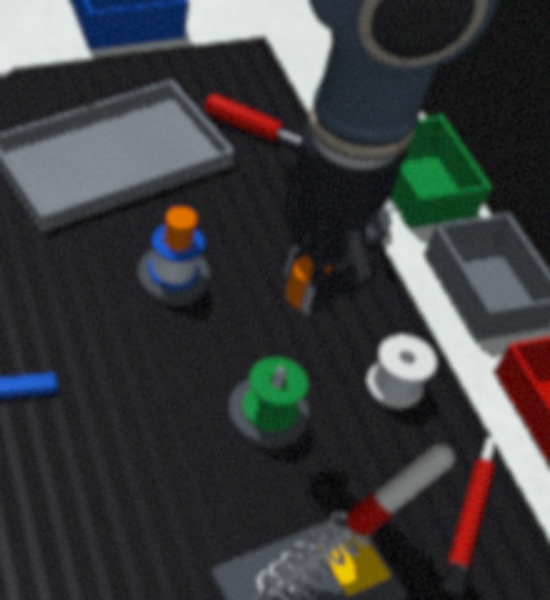

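View pics/w_cap2.png

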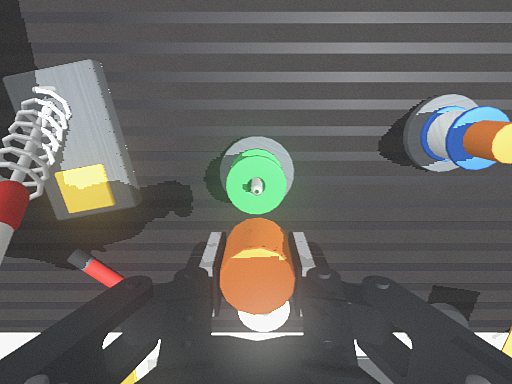

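The cap is held at 31 mm, and the reel stays on the stand with its bare spindle at (256,186). Now I'll place the cap in the tray.

Run:
```python
from h import *
a=np.deg2rad(13.9);u=np.array([np.cos(a),np.sin(a)]);c=np.array([.526,.299])
p=c-.042*u;R=rotd(a)
print(inverse_kinematics([*p,.005],R))
movep([*p,.18],R)
move_l([*p,.03],feed=.15)
hit=move_l([*p,.002],feed=.02,until_force=2.5)
s=sense();print(hit,s['time_s'],s['finger_gap'],s['position'],s['wrist_force'])
im,d=camera('side');cv2.imwrite('pics/s_pl.png',cv2.resize(im[60:260,180:400],None,fx=2.5,fy=2.5)[:,:,::-1])
im,d=camera('wrist');cv2.imwrite('pics/w_pl.png',im[:,:,::-1])
```

```text
[-0.71907196  0.57605077  0.14098542  1.97736778 -0.13656935  0.59706184
  1.32595425]
True 16.15 0.030721667314143886 [0.48512503 0.28890736 0.00662992] [-0.36498017 -0.13613322  4.79241778]
```

View pics/s_pl.png

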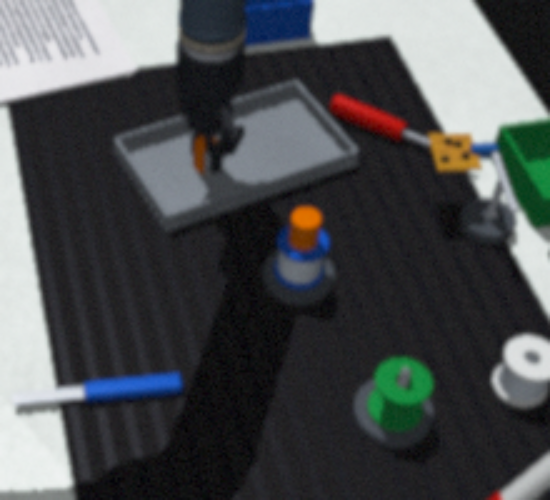

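Contact came at the predicted height (TCP 0.0066) with the cap in the tray. I'll release it, check, and go to the reel.

Run:
```python
from h import *
p=np.array(sense()['position'])
command_gripper(.065)
move_l([p[0],p[1],.10],feed=.12)
move_l([p[0],p[1],.17],feed=.2)
P=pose('wrist');im,d=camera('wrist');cv2.imwrite('pics/w_pl2.png',im[:,:,::-1])
C=cloud(P,d)
for m,st,ce in blobs(cv2.inRange(hsv(im),(5,120,120),(22,255,255))>0,100):
    q=C[m&(d>0)];zt=np.percentile(q[:,2],90);q=q[abs(q[:,2]-zt)<.004];print(st,zt,(q.min(0)+q.max(0))/2,np.ptp(q,axis=0))
command_gripper(.085)
movep([.56,-.10,.18],DOWN)
P=pose('wrist');im,d=camera('wrist');cv2.imwrite('pics/w_reel.png',im[:,:,::-1])
C=cloud(P,d)
g=(cv2.inRange(hsv(im),*GREEN)>0)&(abs(C[...,2]-.066)<.005)&(abs(C[...,0]-.587)<.05)&(abs(C[...,1]+.1)<.05)
q=C[g];print('reel',g.sum(),np.median(q,0),(q.min(0)+q.max(0))/2,np.ptp(q,axis=0))
s=sense();print(s['time_s'],s['position'])
```

```text
[241 163  34  38 910] 0.04605155137803786 [0.4867191  0.28845203 0.04482801] [0.03064073 0.03083992 0.00464029]
reel 591 [ 0.58623523 -0.11886895  0.06607614] [ 0.58933591 -0.10201828  0.06473786] [0.05526589 0.05374883 0.00724495]
20.0167 [ 0.56034728 -0.09778183  0.17980832]
```

View pics/w_pl2.png

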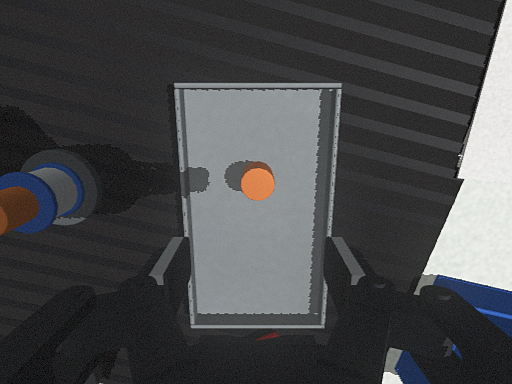

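View pics/w_reel.png

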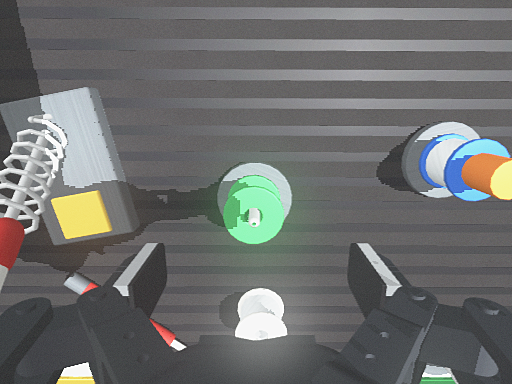

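The cap stands upright in the tray at (0.487,0.288) with its top at 0.045. The reel's centre is about (0.588,-0.101). Now I'll grip its top flange.

Run:
```python
from h import *
ax=np.array([.588,-.1008])
movep([*ax,.14],DOWN)
hit=move_l([*ax,.033],feed=.08,until_force=5)
print(hit,sense()['position'])
command_gripper(0.0,25)
s=sense();print(s['time_s'],s['finger_gap'],s['position'],s['wrist_force'])
if s['finger_gap']>.045:
    move_l([*ax,.123],feed=.07)
    move_l([*ax,.18],feed=.15)
im,d=camera('wrist');cv2.imwrite('pics/w_r2.png',im[:,:,::-1])
im,d=camera('side');cv2.imwrite('pics/s_r2.png',cv2.resize(im[60:300,230:450],None,fx=2.5,fy=2.5)[:,:,::-1])
s=sense();print(s['time_s'],s['finger_gap'],s['position'],s['wrist_force'])
```

```text
False [ 0.58846827 -0.10087763  0.03357236]
22.2167 0.05510737655773507 [ 0.58823875 -0.10086549  0.03378871] [-1.39646487 -0.24232097  5.15968351]
24.2833 0.05488170539689388 [ 0.58703431 -0.10050247  0.17858472] [ 0.34380298  0.2844052  -1.0804299 ]
```

View pics/s_r2.png

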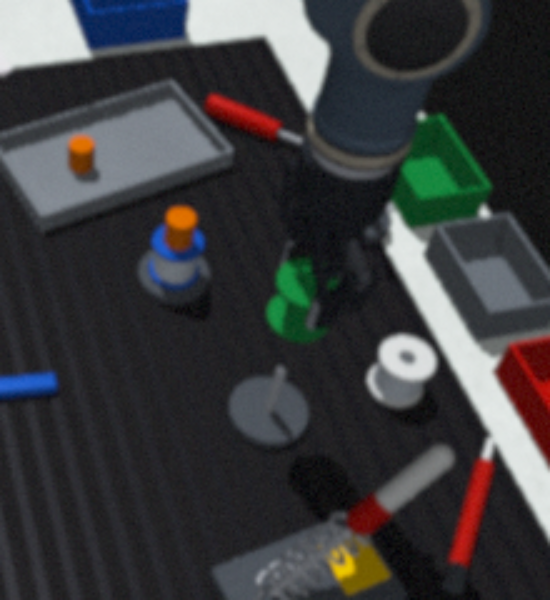

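View pics/w_r2.png

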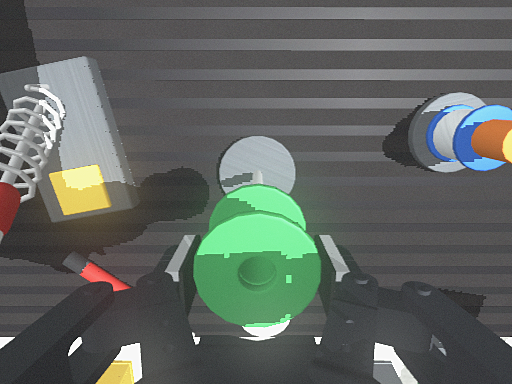

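The reel is off the spindle, held at 55 mm, and the stand stays bare at (257,170). I'll check its tilt from the top face, then carry it and set it down.

Run:
```python
from h import *
def tilt(tag):
    P=pose('wrist');im,d=camera('wrist');C=cloud(P,d);zt=sense()['position'][2]+.0322
    g=(cv2.inRange(hsv(im),(45,60,40),(80,255,255))>0)&(abs(C[...,2]-zt)<.009)&(d>0)
    q=C[g];A=np.c_[q[:,:2]-q[:,:2].mean(0),np.ones(len(q))];k=np.linalg.lstsq(A,q[:,2],rcond=None)[0]
    print(tag,len(q),'slopes deg',np.degrees(np.arctan(k[:2])),'mid',(q.min(0)+q.max(0))/2,'dz',k[2]-zt)
    cv2.imwrite(f'pics/t_{tag}.png',im[:,:,::-1])
tilt('a')
a=np.deg2rad(13.9);u=np.array([np.cos(a),np.sin(a)]);c=np.array([.526,.299])
p=c+.045*u;R=rotd(a)
movep([*p,.19],R)
tilt('b')
move_l([*p,.05],feed=.15)
hit=move_l([*p,.022],feed=.02,until_force=2.5)
s=sense();print(hit,s['time_s'],s['finger_gap'],s['position'],s['wrist_force'])
tilt('c')
im,d=camera('side');cv2.imwrite('pics/s_rp.png',cv2.resize(im[60:260,180:400],None,fx=2.5,fy=2.5)[:,:,::-1])
```

```text
a 11395 slopes deg [-0.20164486  0.08572862] mid [ 0.58891485 -0.09674264  0.21072287] dz -0.00011065425304904175
b 11234 slopes deg [ 0.00220471 -0.11650655] mid [0.57204723 0.30722551 0.22124605] dz -0.00017640956414502473
True 28.0417 0.055110269717336784 [0.56952893 0.30976544 0.02683117] [-0.72997033 -0.12398818  4.7696232 ]
c 11233 slopes deg [-0.04220661  0.00273897] mid [0.57087023 0.30903894 0.05887486] dz -5.987515919235464e-05
```

View pics/s_rp.png

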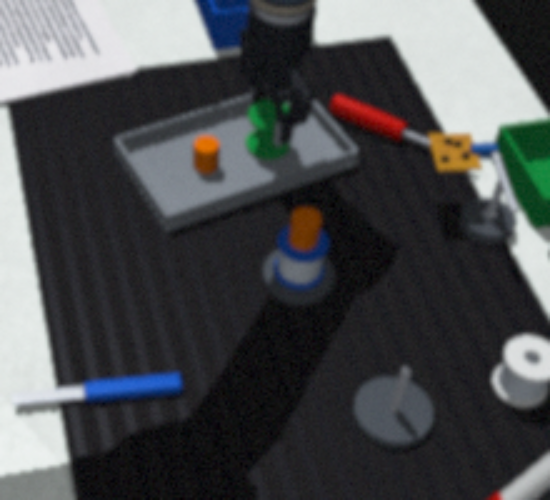

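View pics/t_c.png

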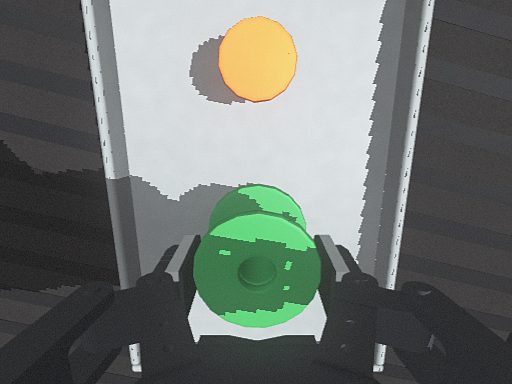

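The reel is level (under 0.1°) and touches the tray floor at the predicted height, beside the upright cap. Next I'll release it and rise.

Run:
```python
from h import *
p=np.array(sense()['position'])
command_gripper(.083)
print(sense()['wrist_force'])
move_l([p[0],p[1],.09],feed=.08)
move_l([p[0],p[1],.22],feed=.2)
movep([.40,.31,.28],rotd(np.deg2rad(13.9)))
P=pose('wrist');im,d=camera('wrist');cv2.imwrite('pics/w_end.png',im[:,:,::-1]);C=cloud(P,d);H=hsv(im)
for nm,r in (('or',((5,120,120),(22,255,255))),('gr',((45,60,40),(80,255,255)))):
  for m,st,ce in blobs(cv2.inRange(H,*r)>0,150):
    q=C[m&(d>0)];zt=np.percentile(q[:,2],80);q=q[abs(q[:,2]-zt)<.005];print(nm,st,zt,(q.min(0)+q.max(0))/2,np.ptp(q,axis=0))
im,d=camera('side');cv2.imwrite('pics/s_end.png',im[:,:,::-1])
C=cloud(pose('side'),d)
for m,st,ce in blobs(cv2.inRange(hsv(im),*ORANGE)>0): print('side or',st,np.median(C[m],0).round(4))
print(sense()['time_s'],sense()['position'])
```

```text
[-0.24278653 -0.0437863  -0.69091304]
or [215 206  25  24 441] 0.04578754489287536 [0.4860964  0.28859044 0.04424531] [0.03017211 0.03019836 0.00689287]
or [ 34 225  43  33 751] 0.10259558987618599 [0.5461466  0.09465064 0.10102251] [0.03094785 0.03116609 0.00670153]
gr [ 208  249   41   51 1693] 0.05947702686240112 [0.57049875 0.30913341 0.05804533] [0.05511073 0.05443029 0.00701539]
side or [258 115   9   8  56] [0.4831 0.2844 0.0442]
side or [296 142  13  11 108] [0.5437 0.093  0.1009]
31.1333 [0.40140852 0.30955313 0.27908921]
```

View pics/s_end.png

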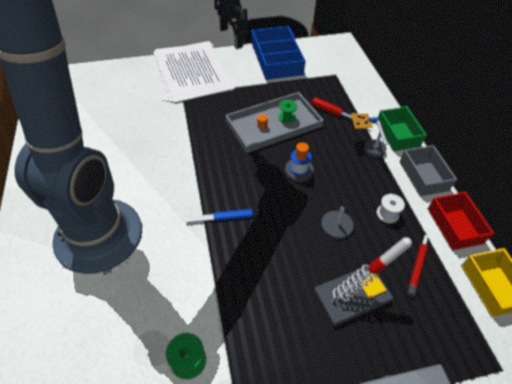

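View pics/w_end.png

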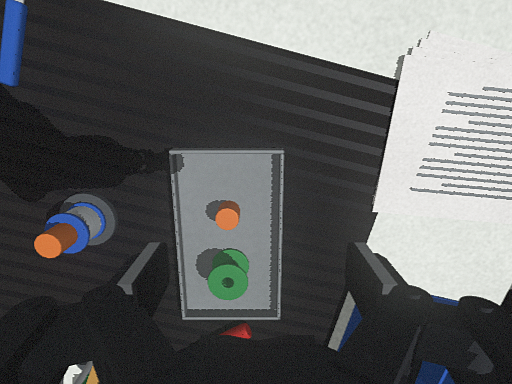

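The cap (227,217) and reel (228,282) both stand upright in the tray. The blue reel still wears its cap and hasn't moved, the green stand is bare, and the gripper is clear. I'm handing in the job.

```bash
python3 -c "
from rig import *
print(finish_job())"
```

```text
the job is handed in; nothing more can be done
None
```

The job is done and handed in at about 31 s. I lifted the orange cap off the green reel and set it upright in the tray while the reel was still on its stand. Then I lifted the small green reel off and stood it about 87 mm from the cap.

**Last checks:**
- **Cap:** it stands at (0.486, 0.289) with its top at 0.046 m, upright on the tray floor.
- **Reel:** it stands at (0.570, 0.309) with its top at 0.059 m. It was level to within 0.1° just before release.
- **Blue reel:** its cap, as seen by the side camera, is within about 1 mm of where it started.
- **Set-downs:** both were slow moves that stopped on contact, with about 5 N on the wrist. The robot was clear of everything at the end.

**What disagreed:**
- **Tool length:** the first cap grasp closed on nothing, just above the cap, with about 3 N on the wrist; the cap did not move. The wrist and side depth images both showed the fingertips about 33 mm farther back than the stated tool frame. I measured that offset, corrected for it, and both grasps then held.
- **Mat height:** the mat is about 4 mm above the nominal z = 0. I used the measured heights instead.

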